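# Press a valve cartridge home with bench locking pliers

## Task

Set the loose brass valve body upright in the nest between the open jaws of the bench-mounted locking pliers, with its white cartridge facing the moving jaw, and let go of it. Squeeze the two handles together, gently, just until they snap over centre and stay locked by themselves with the cartridge pressed fully home, and take the gripper off the handles. Then free the pliers with their release lever so that they spring open, leaving the valve standing in the nest and the other things on the bench where they are.

Things in the scene. Friction and masses are not known exactly. Their poses are not given: they have to be found in the camera images.
- pliers: steel locking pliers bolted level on a grey base plate 185 x 115 x 12 mm. Origin on the bench below the head; x from handles to jaws, z up. Fixed handle and jaw on the -y side; moving handle, lever, moving jaw on +y. Limbs at heights 29 to 55 mm, head to 61 mm. Bare bench below the handles behind x = -53 mm. Bends if the fingers press on it with over 45 N in all (both handles added)
- nest (a point): middle of the nest floor between the open jaws, 20 mm above the bench, axes as the pliers. Lips 8 mm high stand 17.5 mm either side in x; the fixed jaw face is 18 mm away in -y, the open moving jaw's spring pad (18 mm disc, 22 mm above the floor) 26 to 37 mm in +y. 45 mm is clear either side in x above the lips
- fixed_grip (a point): point on the outer (-y) face of the fixed handle, 42 mm high, 85 mm behind the pliers' origin; bar 22 mm high (31 to 53 mm), ends 15 mm further back. It does not move
- handle_grip (a point): point on the outer (+y) face of the moving handle opposite fixed_grip, same height. Across both outer faces here: 63 mm open; dead centre lies somewhere between 49 and 44 mm and the hard stop 3 mm beyond it, as the hidden setting of the adjusting screw has it. The fixed face stays, so the middle shifts as they close. Needs roughly 10 to 16 N here
- lever_tip (a point): round end (9 mm across, 18 mm tall, centre 42 mm high) of the release lever, which sticks out about 50 mm past the end of the moving handle. With the pliers locked, push it in the pliers' +y direction from its free -y side. About 3 N moves it some 13 to 28 mm, then the handle springs open
- handle (a joint): moving handle, rad: 0 open; dead centre between 0.16 and 0.22 (adjusting screw, different each time), stop and locked rest 0.04 beyond it. A light spring opens it. Past centre it stays locked only with a part in the jaws; the squeezing force rises, then falls to nothing as it passes centre, and jumps up at the stop
- lever (a joint): release lever on the moving handle, rad: 0 at rest (sprung back), up to 0.75 pushed. Pries the handle free at about 0.25 to 0.45
- valve: brass block 30 x 30 mm, 44 mm tall, with a round stub on top to 58 mm, 0.2 to 0.3 kg. Origin at the centre of its underside, z up; the cartridge sticks out of its +y face, its x faces are plain and free to grip. Stands upright on the bench
- cart_face (a point): centre of the outer face of the white round cartridge head (20 mm across, 2 mm thick), 22 mm above the valve's underside; 23 mm from the valve's axis when out, 17 mm when home
- cartridge (a joint): how far the cartridge is pressed in, m: starts 0 to 0.001, 0.006 fully home. Slides stiffly (6 N) and stays where it is left
- tee: brass T-piece lying, 80 x 34 mm, 39 mm high, bystander
- ballvalve: brass ball valve with a flat black handle, 70 x 34 mm, 52 mm high, bystander
- gasket: black rubber ring 52 mm across, 5 mm thick, bystander
- nipple: steel pipe nipple lying, 90 mm long, 28 mm thick, bystander
- flange: square black gasket plate 70 mm, 5 mm thick, bystander
- wrench: steel open wrench lying flat, bystander
Things that resemble listed ones, but are neither listed nor needed, are in the scene too. What is shaped like the valve but pink is not meant.

How it is judged:
By the outcome, as a careful person would: the job done as asked, in the order asked, and still so for the second after the job is handed in, with the robot touching nothing.
It also fails if it takes over 72 s, if anything falls off the work surface, if the arm or the gripper's body presses on something with over 40 N, if the wrist force passes 120 N, or if a joint passes its speed limit or range.

## Robot

A 7-joint arm with a two-finger parallel gripper is mounted at the origin on the work surface. World frame = base frame: x ahead of the robot, y to its left, z up, the work surface at z = 0. Lengths are in m, angles in rad, forces in N, time in s.
With the tool pointing down it reaches from about 0.4 to 0.875 m from the base axis. Payload 4.4 kg.
Tool frame: the origin (TCP) lies between the finger pads; the fingertips stand 19 mm ahead of it and the grasp point (between the pads) is the TCP (arm.tcp_to_tips is the distance from the TCP to the fingertips, in m); z points along the fingers, y is the line along which they close (so a half turn about z gives the same grasp; the last joint's range is limited). The gripper opens to 85 mm and grips with 20 to 120 N. Pads are 22 mm wide; open, the fingers measure 114 mm over their backs; the gripper's body (76 mm by 85 mm) begins 54 mm behind the grasp point. The pads swing forward as they close: fully open they stand 13 mm farther back than shut.
Start: joints at [1.125, 0.628, 0.038, 1.517, -0.027, 0.996, -0.02], TCP at [0.241, -0.604, 0.25] pointing down, gripper open.
Joint ranges: [-3.06, 3.06], [-0.37, 2.12], [-1.25, 1.32], [0.18, 2.47], [-1.1, 4.24], [0.23, 1.98], [-2.94, 2.94]. Speed limits (rad/s): [2.57, 2.57, 3.14, 3.14, 3.14, 3.14, 3.14].

## Interface

Orientations are given as a rotation vector (axis times angle).
In Python, from rig import arm gives the robot as it stands.
- The arm moves only by the shell command python3 -m jog 'ROWS' [FORCE]. ROWS is JSON, a list of rows, each a list of 5 numbers: the opening, from -1 (shut) to 1 (fully open), so that 0 is half open, then the shift along the tool's x, y, z in cm, then the turn about the tool's z in degrees. In form: [[jaw, tx, ty, tz, yaw], ...]. A call has 1 to 10 rows; each row shifts and turns the commanded pose from where the row before left it, along the tool's axes as they then stand; what a row does not reach is not made up. A row lasts 1/12 s, in which the tool goes at most 41.7 mm and 7.16 degrees, less where a joint would pass 70% of its speed; a pose out of reach is approached as far as the arm can. A call is refused whole if a number of a shift passes 4.17 or a number of a turn 7.16, either way. A call with a gripper value outside its range is refused whole. The fingers move at their own pace and stop on an object; FORCE is the grip in N (left out, the last holds). Time passes only in rows, so rows that do not move let the fingers close. It gives the time, the measured TCP pose, the force, the opening and the grip force at its end, in the units of the state.
- arm.observe(): the state, without advancing time (a new reading comes with each control period).
- arm.read_camera(name): name is "side" or "top" or "wrist"; returns the picture (420x560x3 uint8, red, green, blue); there is no depth.
- arm.camera_model(name): a dict with "fx", "fy", "cx", "cy" (pixels), "k1" (the pictures are not rectified: a ray, as slopes to the right and down, at radius r is drawn at 1 + k1 r^2 times it, then the intrinsics apply), "camera_from_world" (4x4, takes a point from world to camera coordinates). Camera axes: x right, y down, z forward; pixel columns grow to the right and rows downward; lengths in m; the calibration is good to about 2 mm. A picture is of the moment at which its call begins: read the wrist's pose just before it. camera_model takes no time and is no camera call; for the wrist camera it gives the pose at the moment of the call.
- arm.sign_off(): hands the job in; it is judged then, once.
Trained networks look in the newest picture that a camera, given by its name, has taken for a name from the list of things; names that differ only in an ending like _2 or _b are one class to them, and where a whole thing is asked for, a point or a joint stands for the part that bears it (a point fixed in the world has none). Each returns a list of dicts, best first, with "score" (0 to 1); they miss things now and then, are a little off and sometimes report something else, mostly with a low value. They report only what shows in the picture. A call takes as long as a camera call. They do not tell look-alikes from the thing itself.
- arm.search_frame(name, camera): "xy" ([column, row] in pixels, amid what is visible of it).
- arm.spot_point(name, camera): "xy" ([column, row] in pixels: a listed point, or the origin of a listed thing).
The state is a dict: "clock": time; "joint_positions": joint angles; "qvel": joint speeds; "tau": joint torques, N m; "ee_pos": TCP position; "tcp_rot": TCP orientation; "contact_force": force on the tool from outside, world axes, zero at the start; "ft_torque": the same for the moment, N m; "finger_gap": finger opening in m; "finger_force": force on a finger pad.
Only numpy, scipy, OpenCV 4.12 (cv2) and the standard library are available. Lean on these libraries where they do the work, as an engineer would, in place of code of your own. Each camera call takes 0.05 s, during which the arm holds its last target. There are 200 camera calls.

## Working session

There is one attempt and no reset: what is moved stays moved. The work goes in short steps, Python scripts to look and compute and a shell command to move; the robot and the scene stay as the last step left them, time stands still between calls to the robot, and variables do not carry over. Pictures are saved under pics/ and viewed, at most 10 in all, crops included, and the job is handed in when it is done.

```bash
ls; mkdir -p pics; cat > h.py <<'E'
from rig import arm
import numpy as np, cv2
from scipy.spatial.transform import Rotation as R
def ray(cam,xy,m=None):
    m=m or arm.camera_model(cam)
    d=np.array([(xy[0]-m["cx"])/m["fx"],(xy[1]-m["cy"])/m["fy"]]); s=d.copy()
    for _ in range(20): s=d/(1+m["k1"]*(s@s))
    T=np.array(m["camera_from_world"]); Rm=T[:3,:3]
    return -Rm.T@T[:3,3], Rm.T@np.array([s[0],s[1],1.])
def at(cam,xy,z,m=None):
    o,d=ray(cam,xy,m); return o+d*(z-o[2])/d[2]
def proj(cam,p,m=None):
    m=m or arm.camera_model(cam); T=np.array(m["camera_from_world"]); c=T[:3,:3]@np.array(p)+T[:3,3]
    s=c[:2]/c[2]; s=s*(1+m["k1"]*(s@s)); return np.array([s[0]*m["fx"]+m["cx"],s[1]*m["fy"]+m["cy"]])
def snap(cam,fn=None):
    m=arm.camera_model(cam); im=arm.read_camera(cam)
    if fn: cv2.imwrite("pics/"+fn,np.ascontiguousarray(im[:,:,::-1]))
    return m,im
def tri(a,b):
    (o1,d1),(o2,d2)=a,b
    A=np.stack([d1,-d2],1); t=np.linalg.lstsq(A,o2-o1,rcond=None)[0]
    p,q=o1+t[0]*d1,o2+t[1]*d2; return (p+q)/2,np.linalg.norm(p-q)
E
python3 - <<'E'
from h import *
np.set_printoptions(precision=3,suppress=True)
H={"pliers":0,"nest":.02,"fixed_grip":.042,"handle_grip":.042,"lever_tip":.042,"valve":0,"cart_face":.022}
for c in("top","side"):
    m,_=snap(c,c+"0.png"); print(c,ray(c,(280,210))[0])
    for n,z in H.items():
        for d in arm.spot_point(n,c)[:3]: print(n,np.round(d["score"],2),np.round(d["xy"],1),at(c,d["xy"],z))
print(arm.observe())
E
```

```text
pics
top [0.315 0.008 1.304]
pliers 0.9 [270.2 223.5] [0.51  0.061 0.   ]
nest 0.65 [305.  219.9] [ 0.514 -0.023  0.02 ]
fixed_grip 0.62 [238.  234.3] [0.479 0.135 0.042]
handle_grip 0.6 [232.5 207.6] [0.543 0.148 0.042]
lever_tip 0.52 [195.8 210.4] [0.537 0.236 0.042]
valve 0.78 [415.3 271.6] [ 0.388 -0.285  0.   ]
valve 0.74 [414.1 233.2] [ 0.48  -0.287  0.   ]
valve 0.59 [400.3 203.1] [ 0.555 -0.257  0.   ]
cart_face 0.58 [416.8 264.6] [ 0.403 -0.284  0.022]
cart_face 0.39 [415.5 222.7] [ 0.503 -0.286  0.022]
cart_face 0.39 [388.2 212.2] [ 0.529 -0.222  0.022]
side [0.105 0.702 0.813]
pliers 0.91 [271.7 238.6] [ 0.524  0.054 -0.   ]
nest 0.89 [290.3 215.9] [ 0.517 -0.025  0.02 ]
fixed_grip 0.56 [265.1 260.3] [0.477 0.154 0.042]
handle_grip 0.6 [243.9 247.9] [0.541 0.149 0.042]
handle_grip 0.51 [266.2 259.6] [0.476 0.151 0.042]
lever_tip 0.7 [291.2 217. ] [ 0.501 -0.003  0.042]
lever_tip 0.64 [223.4 270.6] [0.54  0.231 0.042]
lever_tip 0.33 [357.2 213.6] [ 0.364 -0.107  0.042]
valve 0.78 [317.5 171.6] [ 0.559 -0.256  0.   ]
valve 0.76 [375.2 186.9] [ 0.382 -0.284 -0.   ]
valve 0.74 [346.2 170.4] [ 0.488 -0.309  0.   ]
cart_face 0.48 [320.8 177.2] [ 0.526 -0.212  0.022]
{'clock': 0.8, 'joint_positions': array([ 1.125,  0.628,  0.039,  1.517, -0.027,  0.996, -0.02 ]), 'qvel': array([-0.001, -0.001,  0.   ,  0.   , -0.   ,  0.   ,  0.   ]), 'tau': array([ -0.   , -56.321,   1.225, -19.377,   0.011,   0.001,   0.   ]), 'ee_pos': array([ 0.241, -0.604,  0.25 ]), 'tcp_rot': array([-3.085, -0.593, -0.   ]), 'contact_force': array([ 0.705,  0.164, -0.337]), 'ft_torque': array([-0.038,  0.01 ,  0.045]), 'finger_force': 0.0, 'finger_gap': 0.08540642000636973}
```

```bash
python3 - <<'E'
import cv2
a=cv2.imread("pics/top0.png")[150:310,150:460]; cv2.imwrite("pics/a.png",cv2.resize(a,(775,400),interpolation=3))
b=cv2.imread("pics/side0.png")[130:300,190:420]; cv2.imwrite("pics/b.png",cv2.resize(b,(800,591),interpolation=3))
E
```

```text
(no output)
```

View pics/a.png

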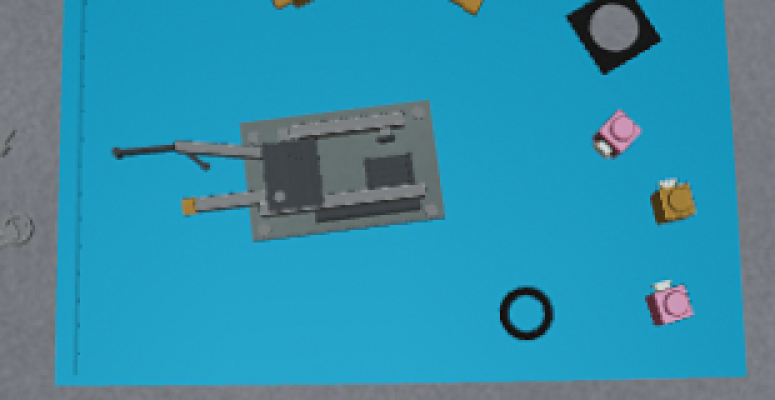

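View pics/b.png

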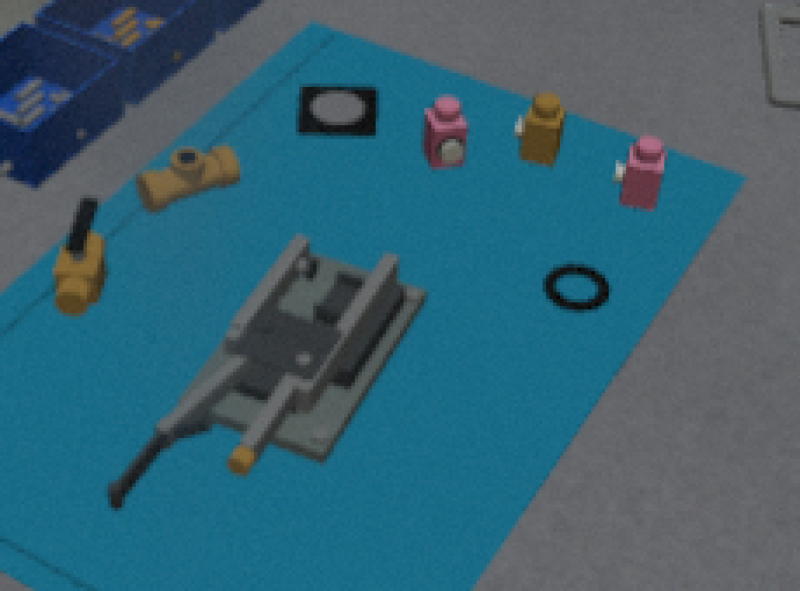

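The top crop shows the pliers with handles left (world +y) and jaws right, and the moving limb on the far side. The brass valve is at about full-frame (421,231), between two pink look-alikes, with its white cartridge facing world +x. The side crop agrees. I'll move above the valve and look with the wrist camera.

```bash
cat >> h.py <<'E'
np.set_printoptions(precision=4,suppress=True)
def plan(p,ydir=None):
    "shift (cm, tool axes now) to p, and turn in degrees (tool z) to bring tool y along +-ydir"
    s=arm.observe(); M=R.from_rotvec(s["tcp_rot"]).as_matrix()
    t=0
    if ydir is not None:
        v=M.T@np.array([*ydir,0]); t=np.degrees(np.arctan2(-v[0],v[1])); t=(t+90)%180-90
    Mn=M@R.from_euler("z",t,degrees=True).as_matrix()
    d=(np.array(p)-s["ee_pos"])*100
    print("turn %.1f  shift before turn"%t,M.T@d," after turn",Mn.T@d)
E
python3 - <<'E'
from h import *
plan([.44,-.30,.25],[.12,-.99])
E
```

```text
turn 14.8  shift before turn [ 29.74   -20.8266   0.0331]  after turn [ 23.4103 -27.752    0.0331]
```

```bash
python3 -m jog '[[1,0,0,0,5],[1,0,0,0,5],[1,0,0,0,4.8],[1,2.9,-3.5,0,0],[1,2.9,-3.5,0,0],[1,2.9,-3.5,0,0],[1,2.9,-3.5,0,0],[1,2.9,-3.5,0,0],[1,2.9,-3.5,0,0],[1,2.9,-3.5,0,0]]' && python3 -m jog '[[1,2.9,-3.2,0,0],[1,0,0,0,0],[1,0,0,0,0]]'
python3 - <<'E'
from h import *
m,_=snap("wrist","w1.png"); print(arm.observe()["ee_pos"],ray("wrist",(280,210),m))
for n,z in {"valve":0,"cart_face":.022}.items():
    for d in arm.spot_point(n,"wrist")[:4]: print(n,np.round(d["score"],2),np.round(d["xy"],1),at("wrist",d["xy"],z,m))
E
```

```text
clock: 1.63
ee_pos: [0.3993, -0.3565, 0.2506]
tcp_rot: [3.135, 0.19, 0.001]
contact_force: [1.2, -0.1, 1.1]
finger_gap: 0.0851
finger_force: 0.0
clock: 1.88
ee_pos: [0.4248, -0.3212, 0.2505]
tcp_rot: [-3.134, -0.201, -0.002]
contact_force: [-1.4, -0.8, 1.0]
finger_gap: 0.0856
finger_force: 0.0
[ 0.4232 -0.3235  0.2505] (array([ 0.5066, -0.3115,  0.3754]), array([-0.3101, -0.055 , -0.9493]))
valve 0.92 [204.5  28.9] [ 0.5499 -0.2407  0.    ]
valve 0.9 [252.7 109.2] [ 0.4834 -0.2931  0.    ]
valve 0.62 [235.5 203.7] [ 0.3849 -0.2856  0.    ]
cart_face 0.66 [248.6  86.9] [ 0.5038 -0.2883  0.022 ]
cart_face 0.54 [184.2  42.5] [ 0.5342 -0.2279  0.022 ]
cart_face 0.52 [226.3 187. ] [ 0.4079 -0.2766  0.022 ]
```

View pics/w1.png

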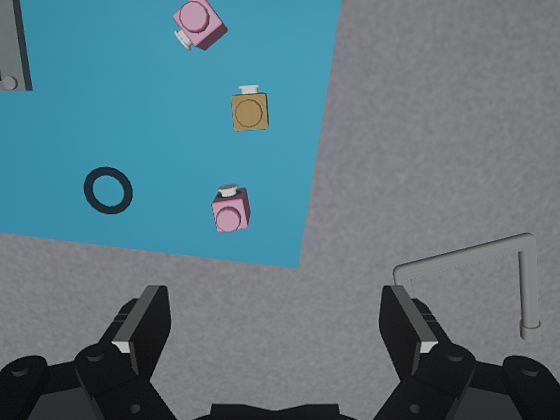

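Brass valve at pixel (250,111), cartridge up at (249,88), between the pinks; yaw about 12°. I'll measure its top face from this picture.

```bash
python3 - <<'E'
from h import *
im=cv2.imread("pics/w1.png"); m=arm.camera_model("wrist")
hsv=cv2.cvtColor(im,cv2.COLOR_BGR2HSV); k=((hsv[...,0]<30)&(hsv[...,0]>10)&(hsv[...,1]>80)).astype(np.uint8); k[:70]=0;k[150:]=0;k[:,:200]=0;k[:,300:]=0
c=max(cv2.findContours(k,0,1)[0],key=cv2.contourArea)[:,0]
P=np.array([at("wrist",q,.044,m)[:2] for q in c],np.float32)*1000
r=cv2.minAreaRect(P); print(r, cv2.boundingRect(c))
plan([.483,-.293,.14],[np.sin(np.radians(12)),-np.cos(np.radians(12))])
E
```

```text
((480.41021728515625, -298.12884521484375), (29.466289520263672, 30.12110137939453), 10.330916404724121) (232, 94, 36, 37)
turn -5.1  shift before turn [ 6.4772 -2.5004 11.0384]  after turn [ 6.6755 -1.9091 11.0384]
```

```bash
python3 -m jog '[[0.5,0,0,2.5,-3.4],[0.5,0,0,2.5,0],[0.5,0,-0.5,0,0],[0.5,0,0,0,0],[0.5,0,0,0,0],[0.5,0,0,0,0]]'
cat >> h.py <<'E'
def brass(z=.044,fn=None,near=None,cam="wrist"):
    s=arm.observe(); m,im=snap(cam,fn); print("tcp",s["ee_pos"],s["tcp_rot"],"v",np.abs(s["qvel"]).max())
    hsv=cv2.cvtColor(im,cv2.COLOR_RGB2HSV); k=((hsv[...,0]<30)&(hsv[...,0]>10)&(hsv[...,1]>80)).astype(np.uint8)
    for c in cv2.findContours(k,0,1)[0]:
        if cv2.contourArea(c)>300:
            P=np.array([at(cam,q,z,m)[:2] for q in c[:,0]],np.float32)*1000
            print(cv2.boundingRect(c),cv2.minAreaRect(P))
    return m
E
python3 - <<'E'
from h import *
m=brass(fn="w2.png")
for n,z in {"valve":0,"cart_face":.022}.items():
    for d in arm.spot_point(n,"wrist")[:4]: print(n,np.round(d["score"],2),np.round(d["xy"],1),at("wrist",d["xy"],z,m))
E
```

```text
clock: 2.53
ee_pos: [0.4221, -0.3203, 0.2017]
tcp_rot: [3.127, 0.282, 0.003]
contact_force: [0.2, 0.7, 0.3]
finger_gap: 0.0639
finger_force: 0.0
tcp [ 0.4221 -0.3203  0.2017] [3.1271 0.2817 0.0029] v 0.004987905866076274
(230, 91, 42, 41) ((483.51470947265625, -292.61248779296875), (28.734947204589844, 29.88308334350586), 10.190546035766602)
valve 0.79 [252.5 110. ] [ 0.4818 -0.2918  0.    ]
valve 0.71 [205.   12.2] [ 0.5502 -0.2423  0.    ]
valve 0.69 [227.5 212.8] [ 0.3865 -0.2838  0.    ]
cart_face 0.69 [250.3  79.8] [ 0.5055 -0.2874  0.022 ]
cart_face 0.67 [217.9 195.1] [ 0.4087 -0.2751  0.022 ]
```

```bash
python3 - <<'E'
from h import *
plan([.483,-.2925,.034])
E
```

```text
turn 0.0  shift before turn [ 6.4533 -1.6231 16.7486]  after turn [ 6.4533 -1.6231 16.7486]
```

```bash
python3 -m jog '[[0.5,3.2,-0.8,2,0],[0.5,3.25,-0.82,2,0],[0.5,0,0,2.5,0],[0.5,0,0,2.5,0],[0.5,0,0,2.5,0],[0.5,0,0,2.5,0],[0.5,0,0,2,0],[0.5,0,0,0.75,0],[0.5,0,0,0,0],[0.5,0,0,0,0]]' 30 && python3 -m jog '[[-0.6,0,0,0,0],[-0.6,0,0,0,0],[-0.6,0,0,0,0],[-0.6,0,0,0,0],[-0.6,0,0,0,0],[-0.6,0,0,0,0]]' 30; python3 -m jog '[[-0.6,0,0,0,0],[-0.6,0,0,-1,0],[-0.6,0,0,-2.5,0],[-0.6,0,0,-3.5,0],[-0.6,0,0,-3.5,0],[-0.6,0,0,0,0],[-0.6,0,0,0,0]]'
```

```text
clock: 3.52
ee_pos: [0.4827, -0.292, 0.0334]
tcp_rot: [3.128, 0.283, 0.001]
contact_force: [0.4, -0.9, 0.5]
finger_gap: 0.0639
finger_force: 0.0
clock: 4.02
ee_pos: [0.4831, -0.2922, 0.0342]
tcp_rot: [3.127, 0.284, 0.003]
contact_force: [0.8, 0.7, 7.3]
finger_gap: 0.0294
finger_force: 30.8
clock: 4.6
ee_pos: [0.4833, -0.2924, 0.1404]
tcp_rot: [3.126, 0.283, 0.006]
contact_force: [0.2, 0.2, -1.8]
finger_gap: 0.0294
finger_force: 30.2
```

```bash
python3 - <<'E'
from h import *
plan([.42,.03,.24],[.12,-.99])
E
```

```text
turn 3.4  shift before turn [ -0.3962 -32.8254 -10.0624]  after turn [ -2.367  -32.7424 -10.0624]
```

```bash
python3 -m jog '[[-0.6,0,0,-3.3,0],[-0.6,0,0,-3.3,0],[-0.6,0,0,-3.3,3.4],[-0.6,-0.3,-4,0,0],[-0.6,-0.3,-4,0,0],[-0.6,-0.3,-4,0,0],[-0.6,-0.3,-4,0,0],[-0.6,-0.3,-4,0,0],[-0.6,-0.3,-4,0,0],[-0.6,-0.3,-4,0,0]]' && python3 -m jog '[[-0.6,-0.3,-4,0,0],[-0.6,0,-0.7,0,0],[-0.6,0,0,0,0],[-0.6,0,0,0,0],[-0.6,0,0,0,0]]'
python3 - <<'E'
from h import *
s=arm.observe(); m,_=snap("wrist","w3.png"); print(s["ee_pos"],s["tcp_rot"],np.abs(s["qvel"]).max())
for n,z in {"pliers":0,"nest":.02,"fixed_grip":.042,"handle_grip":.042,"lever_tip":.042,"valve":0,"cart_face":.022}.items():
    for d in arm.spot_point(n,"wrist")[:2]: print(n,np.round(d["score"],2),np.round(d["xy"],1),at("wrist",d["xy"],z,m))
E
```

```text
clock: 5.43
ee_pos: [0.4254, -0.0147, 0.2358]
tcp_rot: [-3.136, -0.19, 0.005]
contact_force: [0.9, 1.1, -1.9]
finger_gap: 0.0295
finger_force: 30.7
clock: 5.85
ee_pos: [0.4185, 0.0286, 0.2364]
tcp_rot: [3.135, 0.188, -0.002]
contact_force: [-0.7, -0.7, -2.1]
finger_gap: 0.0297
finger_force: 30.8
[0.4185 0.0286 0.2364] [ 3.1351  0.1878 -0.0019] 0.019089846894269263
nest 0.78 [348.9  74.6] [ 0.5181 -0.0256  0.02  ]
fixed_grip 0.9 [142.9  97.8] [0.4792 0.1446 0.042 ]
fixed_grip 0.47 [440.7 224.1] [ 0.3994 -0.13    0.042 ]
handle_grip 0.75 [141.9  12. ] [0.5443 0.1468 0.042 ]
lever_tip 0.66 [28.9 11.4] [0.5367 0.2377 0.042 ]
valve 0.81 [274.5 271.8] [0.3106 0.0145 0.    ]
valve 0.59 [557.3 236.5] [ 0.3873 -0.2861  0.    ]
cart_face 0.9 [274.9 245.6] [0.3512 0.019  0.022 ]
```

View pics/w3.png

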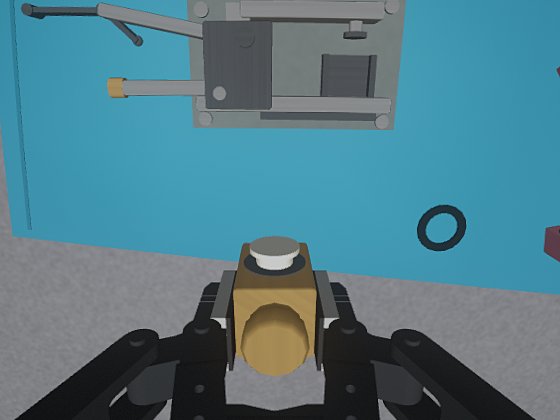

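Picture: pliers in the upper part, nest block about (349,75) between its lips, fixed jaw inner edge at row ~96, cartridge facing the pliers' +y (up) on the held valve. I'll check the nest against plate edges, jaw face and the held valve.

```bash
python3 - <<'E'
from h import *
m=arm.camera_model("wrist")
L=at("wrist",(193,128),.012,m);r=at("wrist",(394,130),.012,m);print("plate",L,r,np.linalg.norm(r-L)); u=(r-L)/np.linalg.norm(r-L); print("yaw",np.degrees(np.arctan2(u[1],u[0])))
v=np.array([-u[1],u[0],0]); n=np.array([.5178,-.0256,.02])
for q,z in [((280,95),.055),((385,97),.055),((322,75),.028),((377,75),.028),((372,75),.028),((327,75),.028),((355,37),.042),((115,79),.053),((205,79),.053)]:
    d=at("wrist",q,z,m)-n; print(q,"rel nest mm",1000*(d@u),1000*(d@v))
print("held valve top at z:",at("wrist",(274.5,340),arm.observe()["ee_pos"][2]+.024,m))
c=arm.observe()["ee_pos"]; cf=at("wrist",(274.5,245.6),c[2]-.012,m); print("cart rel tcp",cf-c, np.linalg.norm((cf-c)[:2]))
# in image crop enlarge
im=cv2.imread("pics/w3.png")[0:140,180:410]; cv2.imwrite("pics/c.png",cv2.resize(im,(800,487),interpolation=3))
E
```

```text
plate [0.4557 0.1089 0.012 ] [ 0.4765 -0.0765  0.012 ] 0.18662242845287286
yaw -83.61913806411776
(280, 95) rel nest mm -61.11345896805415 -16.0399000829029
(385, 97) rel nest mm 22.361323602399686 -16.40904054568961
(322, 75) rel nest mm -25.313303771983193 0.15185545280830295
(377, 75) rel nest mm 21.570051673992836 0.9320031910739529
(372, 75) rel nest mm 17.288019484967887 0.8491597827845604
(327, 75) rel nest mm -21.06739375992683 0.21107846771250294
(355, 37) rel nest mm -2.071982995507895 28.842274791843522
(115, 79) rel nest mm -192.00875337626306 -4.033862685976586
(205, 79) rel nest mm -120.24396759433675 -4.27470169613509
held valve top at z: [0.4231 0.0292 0.2608]
cart rel tcp [ 0.0219  0.0018 -0.012 ] 0.021940846427846737
```

View pics/c.png

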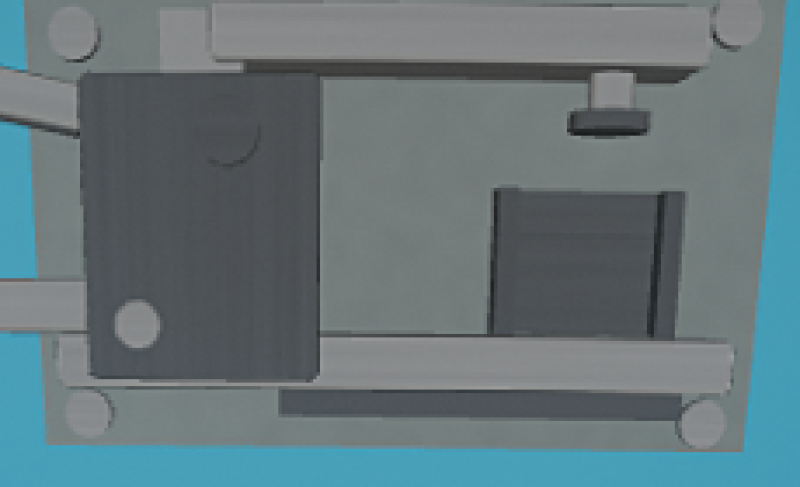

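```bash
python3 - <<'E'
from h import *
plan([.5182,-.0237,.12],[.1115,-.9938])
E
```

```text
turn 0.5  shift before turn [ 9.2277  6.4777 11.6831]  after turn [ 9.2842  6.3965 11.6831]
```

```bash
python3 -m jog '[[-0.6,0,0,0,0.5],[-0.6,3.1,2.1,1,0],[-0.6,3.1,2.1,1,0],[-0.6,3.1,2.2,1,0],[-0.6,0,0,3,0],[-0.6,0,0,3,0],[-0.6,0,0,2.5,0],[-0.6,0,0,0,0],[-0.6,0,0,0,0],[-0.6,0,0,0,0]]'
python3 - <<'E'
from h import *
s=arm.observe(); m,_=snap("wrist","w4.png"); snap("side","s4.png")
for n in("nest","fixed_grip"):
    for d in arm.spot_point(n,"wrist")[:2]: print(n,d)
plan([.5182,-.0237,.055],[.1115,-.9938])
a=cv2.imread("pics/w4.png"); b=cv2.imread("pics/s4.png")[140:280,200:380]; b=cv2.resize(b,(540,420),interpolation=3)
cv2.imwrite("pics/d.png",cv2.resize(np.hstack([a[:,:]]),(560,420)))
cv2.imwrite("pics/d.png",cv2.resize(np.hstack([a[:, 130:430],b]),(800,400)))
E
```

```text
clock: 7.08
ee_pos: [0.5193, -0.0232, 0.1229]
tcp_rot: [3.136, 0.177, 0.003]
contact_force: [0.3, 1.4, -1.7]
finger_gap: 0.0294
finger_force: 30.8
nest {'xy': [272.9, 226.0], 'score': 0.84}
fixed_grip {'xy': [3.0, 262.9], 'score': 0.66}
turn 0.1  shift before turn [-0.153   0.0481  6.8439]  after turn [-0.1529  0.0482  6.8439]
```

View pics/d.png

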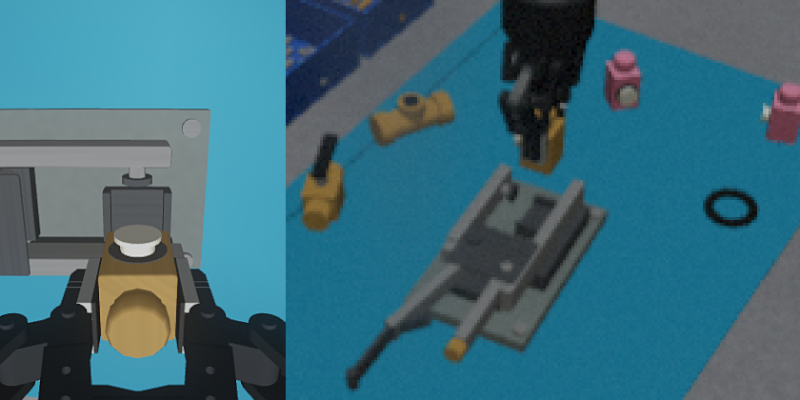

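The held valve lines up with the nest lips and pad (centres at columns ~137 and 138 of the crop). I'll lower it gently.

```bash
python3 -m jog '[[-0.6,-0.1,0.05,1.5,0],[-0.6,0,0,1.5,0],[-0.6,0,0,1,0],[-0.6,0,0,1,0],[-0.6,0,0,0.5,0],[-0.6,0,0,0.4,0],[-0.6,0,0,0,0],[-0.6,0,0,0,0]]'; python3 -m jog '[[-0.6,0,0,0.3,0],[-0.6,0,0,0.3,0],[-0.6,0,0,0.2,0],[-0.6,0,0,0,0],[-0.6,0,0,0,0]]'
```

```text
clock: 7.95
ee_pos: [0.5176, -0.0238, 0.063]
tcp_rot: [3.137, 0.177, 0.0]
contact_force: [0.9, -0.9, -0.9]
finger_gap: 0.0295
finger_force: 30.9
clock: 8.37
ee_pos: [0.5173, -0.0238, 0.0547]
tcp_rot: [-3.137, -0.177, 0.0]
contact_force: [0.4, -0.4, -1.8]
finger_gap: 0.0296
finger_force: 30.9
```

```bash
python3 -m jog '[[-0.6,0,0,0.1,0],[-0.6,0,0,0,0],[-0.6,0,0,0,0]]';python3 -m jog '[[-0.6,0,0,0.1,0],[-0.6,0,0,0,0],[-0.6,0,0,0,0]]'|sed -n 2,4p
```

```text
clock: 8.62
ee_pos: [0.5175, -0.0238, 0.0542]
tcp_rot: [3.137, 0.177, 0.001]
contact_force: [-1.2, 0.1, 3.9]
finger_gap: 0.0298
finger_force: 31.5
ee_pos: [0.5175, -0.0238, 0.0542]
tcp_rot: [-3.137, -0.177, -0.001]
contact_force: [-2.9, 0.7, 14.1]
```

```bash
python3 -m jog '[[-0.6,0,0,-0.12,0],[0.02,0,0,0,0],[0.02,0,0,0,0],[0.02,0,0,0,0],[0.02,0,0,0,0],[0.02,0,0,-1,0],[0.02,0,0,-2,0],[0.02,0,0,-3,0],[0.02,0,0,-3,0],[0.02,0,0,-3,0]]'
python3 - <<'E'
from h import *
v=np.array([.9938,.1115]);
for k in(.0,): plan([.42,.10,.22],v)
E
```

```text
clock: 9.7
ee_pos: [0.517, -0.0238, 0.1757]
tcp_rot: [3.137, 0.177, -0.001]
contact_force: [0.1, 0.9, -0.2]
finger_gap: 0.0438
finger_force: 0.0
turn -89.9  shift before turn [ -8.2495 -13.3934  -4.4214]  after turn [13.3853 -8.2626 -4.4214]
```

```bash
python3 -m jog '[[0.02,-2,-3.5,-1,0],[0.02,-2,-3.5,-1,0],[0.02,-2,-3.5,-1,0],[0.02,-2.5,-3,-1,0],[0.02,0,0,0,0],[0.02,0,0,0,0],[0.02,0,0,0,0]]'
python3 - <<'E'
from h import *
s=arm.observe(); m,_=snap("wrist","w5.png"); print(s["ee_pos"],np.abs(s["qvel"]).max())
for n,z in {"nest":.02,"fixed_grip":.042,"handle_grip":.042,"lever_tip":.042,"valve":0.02,"cart_face":.042}.items():
    for d in arm.spot_point(n,"wrist")[:2]: print(n,np.round(d["score"],2),np.round(d["xy"],1),at("wrist",d["xy"],z,m))
E
```

```text
clock: 10.28
ee_pos: [0.4184, 0.1006, 0.2146]
tcp_rot: [3.137, 0.177, 0.003]
contact_force: [-0.5, -0.9, 0.1]
finger_gap: 0.0434
finger_force: 0.0
[0.4184 0.1006 0.2146] 0.031633311681781816
nest 0.16 [330.1  77.5] [0.5131 0.0648 0.02  ]
fixed_grip 0.92 [228.6 110.3] [0.4794 0.1423 0.042 ]
handle_grip 0.56 [229.2  17.5] [0.5452 0.1471 0.042 ]
lever_tip 0.65 [108.7  16.6] [0.5372 0.2354 0.042 ]
valve 0.86 [435.8  83.7] [ 0.5191 -0.0229  0.02  ]
cart_face 0.65 [456.1  52.2] [ 0.5421 -0.024   0.042 ]
```

View pics/w5.png

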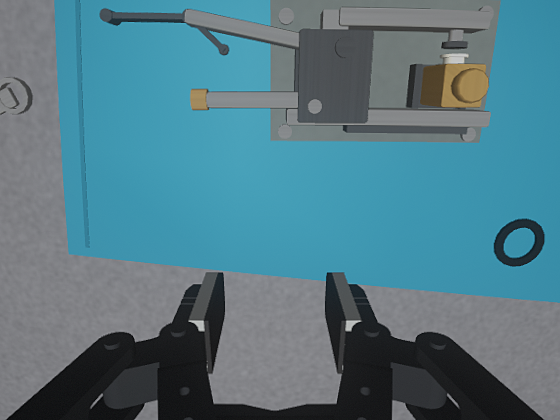

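```bash
python3 - <<'E'
from h import *
print(arm.observe()["joint_positions"])
m=arm.camera_model("wrist"); u=np.array([.1115,-.9938,0]); v=np.array([.9938,.1115,0]); f=np.array([.4793,.1432,.042])
for q,z in [((191,90),.053),((191,109),.053),((250,108),.053),((207,107),.053),((250,28),.053),((200,13),.053),((458,65),.064)]:
    d=at("wrist",q,z,m)-f; print(q,1000*(d@u),1000*(d@v))
plan([.512,.1451,.12],v[:2])
E
```

```text
[-0.3776  0.3811  0.1035  2.1441 -0.0658  0.6198 -1.6877]
(191, 90) -24.14278667566297 14.746852842448458
(191, 109) -25.04437086799612 1.166522560742169
(250, 108) 18.962219664009712 1.6407078243947357
(207, 107) -13.003972723795021 2.5237621453855215
(250, 28) 20.036877596787118 56.392410107779135
(200, 13) -14.607037444406354 66.36860509376984
(458, 65) 165.8036178709236 32.382084586784856
turn 90.0  shift before turn [ 9.8377 -3.4412  9.3684]  after turn [-3.434  -9.8402  9.3684]
```

Valve stands upright in the nest at (458,80), cartridge just off the pad. The fixed handle's outer face is at row ~108, the moving handle around (229,17). Now I'll turn 90° and go over the handles.

```bash
python3 -m jog '[[1,0,0,0,7],[1,0,0,0,7],[1,0,0,0,7],[1,0,0,0,7],[1,0,0,0,7],[1,0,0,0,7],[1,0,0,0,7],[1,0,0,0,7],[1,0,0,0,7],[1,0,0,0,7]]' && python3 -m jog '[[1,0,0,0,7],[1,0,0,0,7],[1,0,0,0,6],[1,-1.1,-3.3,1,0],[1,-1.1,-3.3,1,0],[1,-1.1,-3.2,1,0],[1,0,0,3,0],[1,0,0,0,0],[1,0,0,0,0],[1,0,0,0,0]]'
python3 - <<'E'
from h import *
s=arm.observe(); m,_=snap("wrist","w6.png"); snap("side","s6.png")
for n,z in {"fixed_grip":.042,"handle_grip":.042,"lever_tip":.042}.items():
    for d in arm.spot_point(n,"wrist")[:2]: print(n,np.round(d["score"],2),np.round(d["xy"],1),at("wrist",d["xy"],z,m))
plan([.5125,.1451,.04],[.9938,.1115])
a=cv2.imread("pics/w6.png"); b=cv2.imread("pics/s6.png")[160:300,190:330]; b=cv2.resize(b,(420,420),interpolation=3)
cv2.imwrite("pics/e.png",cv2.resize(np.hstack([a,b]),(800,343)))
E
```

```text
clock: 11.47
ee_pos: [0.4179, 0.1005, 0.2139]
tcp_rot: [2.665, -1.663, -0.0]
contact_force: [0.5, 0.6, -0.5]
finger_gap: 0.0853
finger_force: 0.0
clock: 12.3
ee_pos: [0.5112, 0.1438, 0.1545]
tcp_rot: [2.341, -2.094, -0.0]
contact_force: [0.1, 0.7, -0.0]
finger_gap: 0.0855
finger_force: 0.0
fixed_grip 0.66 [318.8 222.4] [0.4801 0.1439 0.042 ]
handle_grip 0.81 [226.2 218.8] [0.5428 0.1482 0.042 ]
lever_tip 0.86 [223.8 326.4] [0.5388 0.2348 0.042 ]
turn 0.0  shift before turn [-0.0313 -0.0634 11.5188]  after turn [-0.0313 -0.0633 11.5188]
```

View pics/e.png

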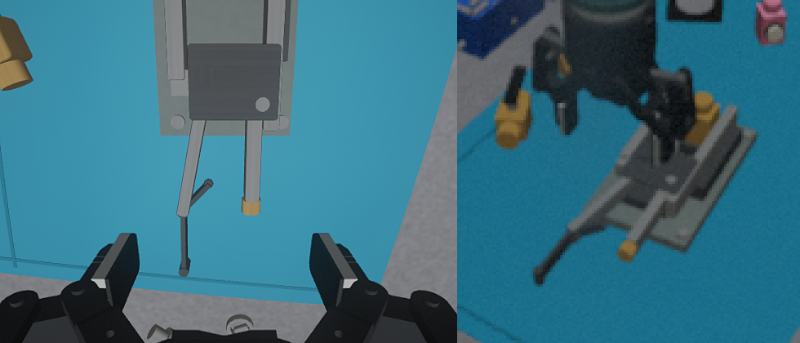

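```bash
python3 -m jog '[[1,0,0,3,0],[1,0,0,3,0],[1,0,0,2.5,0],[1,0,0,1.5,0],[1,0,0,1,0],[1,0,0,0.5,0],[1,0,0,0,0],[1,0,0,0,0]]' 20
python3 - <<'E'
from h import *
plan([.5118,.1455,.040],[.9938,.1115])
M=R.from_rotvec(arm.observe()["tcp_rot"]).as_matrix(); print(M[:,:2].T)
E
```

```text
clock: 13.22
ee_pos: [0.512, 0.1447, 0.0398]
tcp_rot: [-2.342, 2.092, -0.001]
contact_force: [0.2, -1.0, 0.4]
finger_gap: 0.0857
finger_force: 0.0
turn 0.0  shift before turn [-0.0868  0.0151 -0.0213]  after turn [-0.0868  0.0152 -0.0213]
[[ 0.1124 -0.9937 -0.0001]
 [-0.9937 -0.1124 -0.0014]]
```

```bash
python3 -m jog '[[0.55,0,0,0,0],[0.52,0,0,0,0],[0.5,0,0,0,0],[0.5,0,0,0,0]]' 20; for i in 1; do python3 -m jog '[[0.47,0,0.05,0,0],[0.45,0,0.05,0,0],[0.45,0,0,0,0]]'; python3 -m jog '[[0.42,0,0.05,0,0],[0.4,0,0.05,0,0],[0.4,0,0,0,0]]'; done
```

```text
clock: 13.55
ee_pos: [0.513, 0.1449, 0.04]
tcp_rot: [-2.341, 2.091, -0.004]
contact_force: [1.7, 0.9, 1.9]
finger_gap: 0.0642
finger_force: 1.2
clock: 13.8
ee_pos: [0.5124, 0.1449, 0.0398]
tcp_rot: [-2.341, 2.091, -0.004]
contact_force: [3.7, 0.9, 3.0]
finger_gap: 0.0618
finger_force: 2.4
clock: 14.05
ee_pos: [0.5121, 0.1448, 0.0398]
tcp_rot: [-2.34, 2.09, -0.006]
contact_force: [5.4, 1.2, 3.5]
finger_gap: 0.0601
finger_force: 3.2
```

```bash
python3 -m jog '[[0.37,0,0.05,0,0],[0.35,0,0.05,0,0],[0.35,0,0,0,0]]'; python3 -m jog '[[0.32,0,0.05,0,0],[0.3,0,0.05,0,0],[0.3,0,0,0,0]]';  python3 -m jog '[[0.27,0,0.05,0,0],[0.25,0,0.05,0,0],[0.25,0,0,0,0]]'
```

```text
clock: 14.3
ee_pos: [0.5114, 0.1448, 0.0401]
tcp_rot: [-2.339, 2.09, -0.006]
contact_force: [5.8, 2.1, 4.9]
finger_gap: 0.0575
finger_force: 6.5
clock: 14.55
ee_pos: [0.5103, 0.1448, 0.0402]
tcp_rot: [-2.339, 2.09, -0.006]
contact_force: [6.7, 1.8, 7.3]
finger_gap: 0.0557
finger_force: 5.3
clock: 14.8
ee_pos: [0.5093, 0.1448, 0.0403]
tcp_rot: [-2.339, 2.09, -0.006]
contact_force: [5.7, 2.2, 8.1]
finger_gap: 0.0534
finger_force: 8.2
```

```bash
python3 -m jog '[[0.22,0,0.05,-0.05,0],[0.2,0,0.05,-0.05,0],[0.2,0,0,0,0]]'; python3 -m jog '[[0.18,0,0.05,-0.02,0],[0.17,0,0,-0.02,0],[0.17,0,0,0,0]]';  python3 -m jog '[[0.15,0,0.05,-0.02,0],[0.14,0,0,-0.02,0],[0.14,0,0,0,0]]'
```

```text
clock: 15.05
ee_pos: [0.5082, 0.1448, 0.0407]
tcp_rot: [-2.34, 2.09, -0.005]
contact_force: [6.4, 2.4, 2.5]
finger_gap: 0.0512
finger_force: 5.3
clock: 15.3
ee_pos: [0.5052, 0.1445, 0.0406]
tcp_rot: [-2.343, 2.091, 0.0]
contact_force: [1.6, 0.3, 0.4]
finger_gap: 0.0497
finger_force: 0.4
clock: 15.55
ee_pos: [0.5036, 0.144, 0.0405]
tcp_rot: [2.343, -2.092, -0.002]
contact_force: [2.6, 1.3, -0.8]
finger_gap: 0.0488
finger_force: 1.1
```

```bash
python3 -m jog '[[0.12,0,0.04,0,0],[0.12,0,0,0,0]]'; python3 -m jog '[[0.1,0,0.04,0,0],[0.1,0,0,0,0]]'
python3 - <<'E'
from h import *
snap("side","s7.png")
for n,z in {"fixed_grip":.042,"handle_grip":.042,"cart_face":.042,"lever_tip":.042}.items():
  for c in("side",):
    for d in arm.spot_point(n,c)[:2]: print(n,np.round(d["score"],2),np.round(d["xy"],1),at(c,d["xy"],z))
E
```

```text
clock: 15.72
ee_pos: [0.504, 0.144, 0.0406]
tcp_rot: [2.343, -2.092, -0.0]
contact_force: [3.0, 1.5, -2.5]
finger_gap: 0.0479
finger_force: 1.8
clock: 15.88
ee_pos: [0.5044, 0.144, 0.0407]
tcp_rot: [-2.343, 2.092, -0.001]
contact_force: [5.3, 1.8, -2.6]
finger_gap: 0.047
finger_force: 2.5
fixed_grip 0.93 [265.9 258.9] [0.478  0.1497 0.042 ]
handle_grip 0.59 [250.5 251.7] [0.5208 0.1507 0.042 ]
cart_face 0.55 [319.4 177.8] [ 0.517  -0.1842  0.042 ]
cart_face 0.22 [261.3 257.7] [0.489  0.1524 0.042 ]
lever_tip 0.52 [236.2 275.6] [0.5068 0.2269 0.042 ]
```

```bash
python3 -m jog '[[0.07,0,0.02,0,0],[0.07,0,0,0,0]]'; python3 -m jog '[[0.3,0,0,0,0],[0.6,0,0,0,0],[0.6,0,0,0,0],[0.6,0,0,0,0],[0.6,0,0,-2,0],[0.6,0,0,-3,0],[0.6,0,0,-3,0],[0.6,0,0,-3,0],[0.6,0,0,0,0],[0.6,0,0,0,0]]'
python3 - <<'E'
from h import *
m,_=snap("wrist","w8.png"); print(arm.observe()["ee_pos"]); snap("side","s8.png")
for n,z in {"fixed_grip":.042,"handle_grip":.042,"lever_tip":.042,"cart_face":.042}.items():
  for c in("wrist","side"):
    for d in arm.spot_point(n,c)[:2]: print(n,c,np.round(d["score"],2),np.round(d["xy"],1),at(c,d["xy"],z,m if c=="wrist" else None))
a=cv2.imread("pics/w8.png"); b=cv2.imread("pics/s8.png")[160:300,190:330]; b=cv2.resize(b,(420,420),interpolation=3)
cv2.imwrite("pics/f.png",cv2.resize(np.hstack([a[:,100:480],b]),(800,420)))
E
```

```text
clock: 16.3
ee_pos: [0.505, 0.1441, 0.0409]
tcp_rot: [-2.342, 2.091, -0.003]
contact_force: [5.9, 3.2, -2.9]
finger_gap: 0.0456
finger_force: 3.1
clock: 17.13
ee_pos: [0.504, 0.144, 0.1522]
tcp_rot: [-2.341, 2.091, -0.002]
contact_force: [-0.8, -0.1, 0.5]
finger_gap: 0.0683
finger_force: 0.0
[0.503  0.1439 0.151 ]
fixed_grip wrist 0.58 [306. 225.] [0.4818 0.1462 0.042 ]
fixed_grip side 0.66 [261.3 255.3] [0.4932 0.1463 0.042 ]
handle_grip wrist 0.59 [240.6 223.4] [0.5258 0.15   0.042 ]
handle_grip side 0.65 [249.2 251. ] [0.5247 0.1506 0.042 ]
lever_tip wrist 0.63 [260.5 325.7] [0.5043 0.2299 0.042 ]
lever_tip side 0.54 [237.2 274.8] [0.5062 0.2238 0.042 ]
lever_tip side 0.47 [213.7 361.6] [0.4196 0.4186 0.042 ]
cart_face side 0.49 [320.2 175.8] [ 0.5194 -0.1935  0.042 ]
```

View pics/f.png

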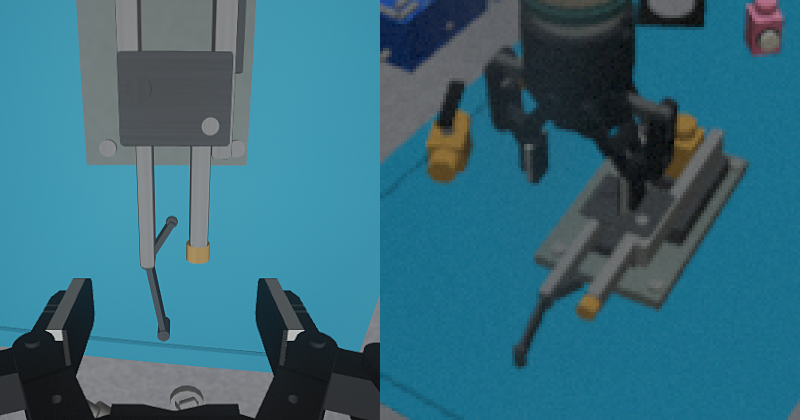

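Handles stay closed with the gripper off (fixed cap near (198,250), moving handle (147,260), lever tip (164,330) in the left crop). I'll check the cartridge numerically before releasing.

```bash
python3 -m jog '[[0.6,3,0,-2.5,0],[0.6,3,0,-2.5,0],[0.6,3,0,-2,0],[0.3,0,0,0,0],[-0.5,0,0,0,0],[-1,0,0,0,0],[-1,0,0,0,0]]'
python3 - <<'E'
from h import *
m,im=snap("wrist","w9.png"); print(arm.observe()["ee_pos"])
u=np.array([.1115,-.9938,0]); v=np.array([.9938,.1115,0]); n=np.array([.5175,-.0238,0])
for nm,z in {"valve":.02,"cart_face":.042,"handle_grip":.042,"fixed_grip":.042,"lever_tip":.042}.items():
    for d in arm.spot_point(nm,"wrist")[:2]: p=at("wrist",d["xy"],z,m); print(nm,np.round(d["score"],2),np.round(d["xy"],1),p,1000*(p-n)@u,1000*(p-n)@v)
hsv=cv2.cvtColor(im,cv2.COLOR_RGB2HSV)
w=((hsv[...,1]<45)&(hsv[...,2]>185)).astype(np.uint8); b=((hsv[...,0]<30)&(hsv[...,0]>10)&(hsv[...,1]>80)).astype(np.uint8)
for k,z in((w,.045),(b,.064)):
    for c in cv2.findContours(k,0,1)[0]:
        if cv2.contourArea(c)>5:
            P=np.array([at("wrist",q,z,m)-n for q in c[:,0]])*1000
            print(z,cv2.boundingRect(c),"u",(P@u).min(),(P@u).max(),"v",(P@v).min(),(P@v).max())
q=proj("wrist",n+[0,0,.05]+.01*v,m).astype(int); print(q)
y0,x0=max(q[1]-60,0),max(q[0]-90,0); cv2.imwrite("pics/g.png",cv2.resize(cv2.imread("pics/w9.png")[y0:y0+120,x0:x0+180],(780,520),interpolation=3))
E
```

```text
clock: 18.22
ee_pos: [0.5128, 0.0557, 0.2199]
tcp_rot: [2.344, -2.09, -0.003]
contact_force: [-0.2, 0.9, -0.4]
finger_gap: 0.0199
finger_force: 0.0
[0.5129 0.0558 0.2198]
valve 0.73 [279.5  92.5] [ 0.5166 -0.0238  0.02  ] -0.08249525767710052 -0.8903375547775119
cart_face 0.57 [260.5  91.5] [ 0.5317 -0.0232  0.042 ] 0.9539729533331858 14.211175959407393
cart_face 0.16 [297.3 290.6] [0.4798 0.148  0.042 ] -174.9489704768885 -18.27308445210141
handle_grip 0.82 [247.1 285.7] [0.5266 0.1481 0.042 ] -169.8463736386378 28.20630274231333
handle_grip 0.71 [261.1  93.5] [ 0.5311 -0.0217  0.042 ] -0.5426933505608473 13.756471804827198
fixed_grip 0.69 [296.4 293.1] [0.4803 0.1507 0.042 ] -177.6100081018502 -17.49767504339943
lever_tip 0.56 [263.7 360.3] [0.5025 0.2313 0.042 ] -255.20138086266894 13.540607691397637
0.045 (311, 318, 9, 9) u -211.92101067936247 -202.8873141593814 v -39.34034946956295 -31.747570879692287
0.045 (230, 318, 9, 9) u -212.00178770247112 -202.969058892649 v 37.392025400918335 44.97750912593307
0.045 (260, 80, 2, 24) u -7.589826654967308 9.43501798210281 v 13.668872111080741 14.556097178448947
0.064 (281, 299, 17, 18) u -187.616361080725 -170.24361275400454 v -16.90897092384343 -2.732954356161619
0.064 (24, 121, 65, 82) u -82.3131051472192 -18.595553935537033 v 148.7362551178173 193.7565558362116
0.064 (262, 71, 42, 43) u -13.910001232055059 15.3310662358474 v -17.16234624021026 12.474848033528048
0.064 (11, 0, 59, 48) u 33.07709141834508 64.29995538025571 v 144.79695342170214 189.7999373310528
[265  92]
```

Cartridge head is flush: white shows only from 13.7 to 14.6 mm, next to the block face at 12.5 mm, and its face is about 17 mm from the axis. Now the release lever.

```bash
python3 - <<'E'
from h import *
plan([.4697,.2267,.11],[.9938,.1115])
E
```

```text
turn 0.1  shift before turn [-17.5719   2.3814  11.0386]  after turn [-17.5672   2.4163  11.0386]
```

```bash
python3 -m jog '[[-1,-3.5,0.5,0,0],[-1,-3.5,0.5,0,0],[-1,-3.5,0.5,0,0],[-1,-3.5,0.5,0,0],[-1,-3.5,0.4,0,0],[-1,0,0,3.5,0],[-1,0,0,3.5,0],[-1,0,0,3.5,0],[-1,0,0,0,0],[-1,0,0,0,0]]'
python3 - <<'E'
from h import *
m,_=snap("wrist","w10.png"); 
for d in arm.spot_point("lever_tip","wrist")[:2]+arm.spot_point("lever_tip","top")[:0]: print(np.round(d["score"],2),np.round(d["xy"],1),at("wrist",d["xy"],.042,m))
snap("side")
for d in arm.spot_point("lever_tip","side")[:2]: print(np.round(d["score"],2),at("side",d["xy"],.042))
plan([.4697,.2267,.044])
E
```

```text
clock: 19.35
ee_pos: [0.4691, 0.225, 0.115]
tcp_rot: [2.34, -2.091, -0.002]
contact_force: [0.4, 0.3, 0.9]
finger_gap: -0.0002
finger_force: 0.0
0.91 [210.8 244. ] [0.5045 0.2312 0.042 ]
0.56 [ 0.3675 -0.0996  0.042 ]
0.5 [0.5015 0.2292 0.042 ]
turn 0.0  shift before turn [-0.1136  0.1858  7.3735]  after turn [-0.1136  0.1858  7.3735]
```

```bash
python3 -m jog '[[-1,-0.3,0,2.5,0],[-1,0,0,2.5,0],[-1,0,0,1.5,0],[-1,0,0,0.5,0],[-1,0,0,0,0],[-1,0,0,0,0]]'; python3 -m jog '[[-1,0,-0.4,0,0],[-1,0,-0.4,0,0],[-1,0,-0.2,0,0],[-1,0,0,0,0]]';python3 -m jog '[[-1,0,-0.3,0,0],[-1,0,-0.3,0,0],[-1,0,0,0,0]]'; python3 -m jog '[[-1,0,-0.3,0,0],[-1,0,-0.3,0,0],[-1,0,0,0,0]]'
```

```text
clock: 20.1
ee_pos: [0.4706, 0.2284, 0.0469]
tcp_rot: [-2.341, 2.092, -0.001]
contact_force: [-0.6, -0.2, 0.9]
finger_gap: 0.0001
finger_force: 0.0
clock: 20.43
ee_pos: [0.481, 0.2299, 0.0465]
tcp_rot: [-2.342, 2.091, -0.002]
contact_force: [-1.3, 0.1, 0.5]
finger_gap: -0.0002
finger_force: 0.0
clock: 20.68
ee_pos: [0.4861, 0.2305, 0.0459]
tcp_rot: [-2.343, 2.092, -0.0]
contact_force: [-1.9, -0.9, -0.2]
finger_gap: 0.0
finger_force: 0.3
clock: 20.93
ee_pos: [0.4922, 0.2311, 0.0458]
tcp_rot: [-2.343, 2.092, -0.0]
contact_force: [-1.1, 1.0, 0.1]
finger_gap: -0.0001
finger_force: 0.4
```

Contact is beginning; I'll continue in small pushes.

```bash
for i in 1 2 3; do python3 -m jog '[[-1,0,-0.25,0,0],[-1,0,-0.25,0,0],[-1,0,0,0,0]]' | grep -E "ee_pos|contact"; done
python3 - <<'E'
from h import *
snap("wrist");
m=arm.camera_model("wrist")
for n in("lever_tip","handle_grip"):
  for d in arm.spot_point(n,"wrist")[:2]: print(n,np.round(d["score"],2),at("wrist",d["xy"],.042,m))
snap("side")
for n in("lever_tip","handle_grip"):
  for d in arm.spot_point(n,"side")[:2]: print(n,np.round(d["score"],2),at("side",d["xy"],.042))
E
```

```text
ee_pos: [0.4971, 0.2316, 0.0458]
contact_force: [-0.3, 0.4, -0.6]
ee_pos: [0.5021, 0.2321, 0.0459]
contact_force: [-1.2, 0.7, -0.1]
ee_pos: [0.507, 0.2324, 0.0458]
contact_force: [-1.4, -0.5, -0.4]
lever_tip 0.9 [0.5252 0.2354 0.042 ]
handle_grip 0.8 [0.5265 0.1484 0.042 ]
handle_grip 0.71 [ 0.5059 -0.0098  0.042 ]
handle_grip 0.63 [0.5134 0.1523 0.042 ]
```

```bash
for i in 1 2 3; do python3 -m jog '[[-1,0,-0.15,0,0],[-1,0,-0.15,0,0],[-1,0,0,0,0]]' | grep -E "ee_pos|contact"; python3 - <<'E'
from h import *
snap("wrist"); m=arm.camera_model("wrist")
for n in("lever_tip","handle_grip"):
  for d in arm.spot_point(n,"wrist")[:1]: print(n,np.round(d["score"],2),at("wrist",d["xy"],.042,m))
E
done
```

```text
ee_pos: [0.5099, 0.2327, 0.0459]
contact_force: [-1.2, -1.2, -0.0]
lever_tip 0.62 [0.528  0.2334 0.042 ]
handle_grip 0.71 [0.5274 0.1475 0.042 ]
ee_pos: [0.5135, 0.2336, 0.0461]
contact_force: [0.0, -0.4, 0.7]
lever_tip 0.8 [0.5371 0.2336 0.042 ]
handle_grip 0.95 [0.5441 0.1482 0.042 ]
ee_pos: [0.516, 0.2337, 0.0459]
contact_force: [0.7, -0.3, -0.3]
lever_tip 0.62 [0.5365 0.2345 0.042 ]
handle_grip 0.82 [0.544  0.1477 0.042 ]
```

The handle sprang open (grip at x = 0.544, as at the start). I'll back off and check.

```bash
python3 -m jog '[[-1,0,1,0,0],[-1,0,1.5,0,0],[-1,0,0,-3,0],[-1,0,0,-3.5,0],[-1,0,0,-3.5,0],[-1,0,0,-3.5,0],[-1,3.5,-0.5,-2,0],[-1,3.5,-0.5,0,0],[-1,3.5,-0.5,0,0],[-1,3.5,-0.5,0,0]]' && python3 -m jog '[[-1,1,0,0,0],[-1,0,0,0,0],[-1,0,0,0,0],[-1,0,0,0,0]]'
python3 - <<'E'
from h import *
m,_=snap("wrist","w11.png"); snap("side","s11.png")
for n,z in {"valve":.02,"cart_face":.042,"handle_grip":.042,"lever_tip":.042}.items():
  for c in("wrist","side"):
    for d in arm.spot_point(n,c)[:2]: print(n,c,np.round(d["score"],2),np.round(d["xy"],1),at(c,d["xy"],z,m if c=="wrist" else None))
a=cv2.imread("pics/w11.png"); b=cv2.imread("pics/s11.png")[130:300,190:400]; b=cv2.resize(b,(519,420),interpolation=3)
cv2.imwrite("pics/z.png",cv2.resize(np.hstack([a[:,60:480],b]),(800,358)))
E
```

```text
clock: 24.02
ee_pos: [0.5264, 0.093, 0.2015]
tcp_rot: [-2.344, 2.09, -0.001]
contact_force: [0.2, 0.3, 0.7]
finger_gap: -0.0002
finger_force: 0.0
clock: 24.35
ee_pos: [0.5269, 0.0857, 0.2005]
tcp_rot: [-2.345, 2.091, 0.002]
contact_force: [0.0, 0.1, -1.3]
finger_gap: -0.0005
finger_force: 0.0
valve wrist 0.93 [301.1  51. ] [ 0.5184 -0.0262  0.02  ]
valve side 0.71 [293.3 214.7] [ 0.5125 -0.0337  0.02  ]
valve side 0.66 [317.1 174.9] [ 0.5409 -0.2178  0.02  ]
cart_face wrist 0.61 [282.2  50.8] [ 0.5329 -0.0227  0.042 ]
cart_face side 0.36 [321.8 174.5] [ 0.5184 -0.2012  0.042 ]
handle_grip wrist 0.9 [245.5 265. ] [0.5436 0.1472 0.042 ]
handle_grip side 0.75 [242.8 247.5] [0.5439 0.1497 0.042 ]
lever_tip side 0.56 [223.  269.7] [0.542  0.2294 0.042 ]
```

View pics/z.png

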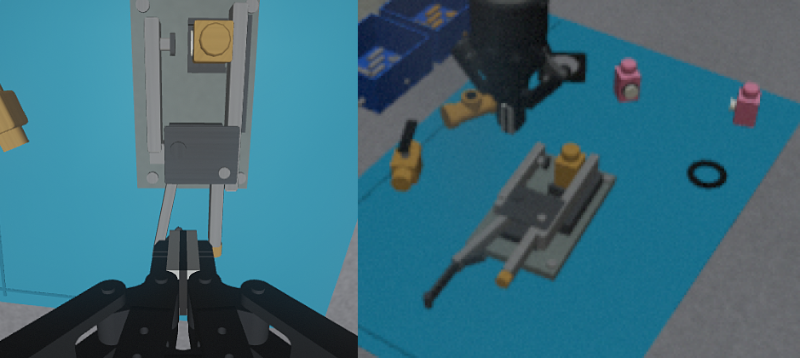

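The pliers are open, the valve stands in the nest at (213,40) with its cartridge flush, the bystanders are where they were, and the gripper is clear.

```bash
python3 -c "
from rig import arm
print(arm.sign_off())"
```

```text
the job is handed in; nothing more can be done
None
```

The job is handed in at about 24 s. The valve stands in the nest with its cartridge pressed home. The pliers locked by themselves and sprang open at the release lever, and the bystanders in view looked unmoved.

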